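# Dial the chip stall's cash box open

### The job

Set the three thumbwheels on the cash box's lid to the code 5-2-4 (the stall-holder's left to right, standing where the robot stands), with each number squarely on top, then slide the catch on the lid fully to the left to unlock the box. The wheels' worn axles let each sit a little high or low, so feel for it: roll one wheel at a time with a light fingertip (never more than 20 N), do not touch two wheels at once, do not force the catch, and leave the things around the box alone.

Things in the scene. Friction and masses are not known exactly. Their poses are not given: they have to be found in the camera images.
- cash_box: grey steel cash box screwed down, 240 x 300 x 100 mm (x, y, z). Origin: centre of its underside; x from the catch's side to the wheels' side (away from the robot, give or take yaw), y left, z up. On the flat lid: three wheels in a row at x +30, y +52, 0, -52 mm, 30 mm free between them, rims 20 mm above the lid; the catch at x -68; an 8 mm high handle at x +95 to +113 mm.
- wheel_left (a joint): angle (rad) of the left (+y) white thumbwheel. Numbers 1 to 6 sit round its rim as dice-like black pips; number n is squarely on top at (n - 1) x 1.047, so 5 at 4.19. Grows as the rim's top rolls along the box's +x. Stops at -0.35 and 5.59. Turns stiffly (2.5 N at the rim), no clicks, stays as left; a fingertip rolls it by rubbing while bearing down 5 to 12 N, and slips with less.
- wheel_mid (a joint): angle (rad) of the middle white thumbwheel. Numbers 1 to 6 sit round its rim as dice-like black pips; number n is squarely on top at (n - 1) x 1.047, so 2 at 1.05. Grows as the rim's top rolls along the box's +x. Stops at -0.35 and 5.59. Turns stiffly (2.5 N at the rim), no clicks, stays as left; a fingertip rolls it by rubbing while bearing down 5 to 12 N, and slips with less.
- wheel_right (a joint): angle (rad) of the right (-y) white thumbwheel. Numbers 1 to 6 sit round its rim as dice-like black pips; number n is squarely on top at (n - 1) x 1.047, so 4 at 3.14. Grows as the rim's top rolls along the box's +x. Stops at -0.35 and 5.59. Turns stiffly (2.5 N at the rim), no clicks, stays as left; a fingertip rolls it by rubbing while bearing down 5 to 12 N, and slips with less.
- wheel_left_top (a point): fixed point of the box on the top of the left wheel's rim: 120 mm above the box's underside, at box x +30 mm, y +52 mm. The wheel is 56 mm in diameter, 22 mm wide, smooth, its level axle along the box's y and 92 mm above the underside (28 mm below). Nominal only: axles are worn, so a rim may truly stand up to 6 mm higher or lower; it gives 1 mm per 9 N
- wheel_mid_top (a point): fixed point of the box on the top of the middle wheel's rim: 120 mm above the box's underside, at box x +30 mm, y 0 mm. The wheel is 56 mm in diameter, 22 mm wide, smooth, its level axle along the box's y and 92 mm above the underside (28 mm below). Nominal only: axles are worn, so a rim may truly stand up to 6 mm higher or lower; it gives 1 mm per 9 N
- wheel_right_top (a point): fixed point of the box on the top of the right wheel's rim: 120 mm above the box's underside, at box x +30 mm, y -52 mm. The wheel is 56 mm in diameter, 22 mm wide, smooth, its level axle along the box's y and 92 mm above the underside (28 mm below). Nominal only: axles are worn, so a rim may truly stand up to 6 mm higher or lower; it gives 1 mm per 9 N
- catch (a joint): travel (m) of the steel slide catch along the box's +y (to the left): 0 shut, 0.020 at its stop, fully open. It slides against 2 N of friction and stays where it is left. With any wheel off its code number by more than about 0.4 rad it has only 3 mm of play and then jams.
- catch_tab (a point): top centre of the catch's upright tab; moves with the catch. The tab is 30 mm (box x) by 12 mm (box y) and stands 30 mm above the lid, free on both sides along y; shut, it is at box x -68 mm, y -20 mm.
- shaker: aluminium salt shaker, 68 mm wide, 156 mm tall, origin under its centre; a bystander standing loose on the counter beside the box
- chip_tray: open cardboard-brown serving tray 150 x 90 x 35 mm, origin under its centre; a bystander standing loose on the counter beside the box
- dip_pot: small white open pot, 72 mm wide, 50 mm tall, origin under its centre; a bystander standing loose on the counter beside the box

How it is judged:
By the outcome, as a careful person would: the job done as asked, in the order asked, and still so for the second after the job is handed in, with the robot touching nothing.
It also fails if it takes over 67 s, if anything falls off the work surface, if the arm or the gripper's body presses on something with over 40 N, if the wrist force passes 120 N, or if a joint passes its speed limit or range.

### The arm

A 7-joint arm with a two-finger parallel gripper is mounted at the origin on the work surface. World frame = base frame: x ahead of the robot, y to its left, z up, the work surface at z = 0. Lengths are in m, angles in rad, forces in N, time in s.
With the tool pointing down it reaches from about 0.425 to 0.825 m from the base axis. Payload 3.6 kg.
Tool frame: the origin (TCP) lies midway between the tips of the shut fingers; the grasp point (between the pads) lies 19 mm behind it (ctrl.grasp_offset is the z of the grasp point in the tool frame, in m); z points along the fingers, y is the direction in which the jaws open and shut (so a half turn about z gives the same grasp; the last joint's range is limited). The gripper opens to 85 mm and grips with 20 to 120 N. Pads are 22 mm wide; open, the fingers measure 114 mm over their backs; the gripper's body (76 mm by 85 mm) begins 54 mm behind the grasp point. The pads swing forward as they close: fully open they stand 13 mm farther back than shut.
Start: joints at [-1.323, 0.615, -0.013, 1.423, 0.008, 1.103, -0.04], TCP at [0.176, 0.626, 0.231] pointing down, gripper open.
Joint ranges: [-3.12, 3.12], [-0.3, 2.06], [-1.34, 1.32], [0.26, 2.42], [-1.36, 4.5], [0.01, 1.98], [-2.84, 2.84]. Speed limits (rad/s): [2.79, 2.79, 3.14, 3.14, 3.14, 3.14, 3.14].

### API

Orientations are given as a unit quaternion [w, x, y, z].
In Python, from bench import sensors, viewer, ctrl, nets gives the robot as it stands. The module is installed in compiled form; this text tells all that it offers.
- The arm moves only by the tool play_rows, never from a script. Its argument "series" is a list of rows, each an object of numbers: "x", "y", "z": the shift along the world's x, y, z in mm; "roll": the turn about the world's z in degrees. In form: [{"x": .., "y": .., "z": .., "roll": ..}, ...]. A call has 1 to 10 rows; each row shifts and turns the commanded pose from where the row before left it; what a row does not reach is not made up. A row lasts 1/12 s, in which the tool goes at most 41.7 mm and 7.16 degrees, less where a joint would pass 70% of its speed; a pose out of reach is approached as far as the arm can. A call with a gripper value outside its range is refused whole. "fingers" is the closure in counts, from 0 (fully open) to 255 (shut), set as the call begins (left out, the last holds). The fingers move at their own pace and stop on an object; "newtons" is the grip in N (left out, the last holds). Time passes only in rows, so rows that do not move let the fingers close. It gives the time, the measured TCP pose, the force and the opening at its end, in the units of the state.
- sensors.read_state(): the state, without advancing time (a new reading comes with each control period).
- viewer.snapshot(name): name is "side" or "top" or "wrist"; returns the picture (384x512x3 uint8, red, green, blue); there is no depth.
- viewer.get_calibration(name): a dict with "K" (3x3 intrinsics, pixels), "T" (4x4, takes a point from camera to world coordinates). Camera axes: x right, y down, z forward; pixel columns grow to the right and rows downward; lengths in m; the calibration is good to about 2 mm. A picture is of the moment at which its call begins: read the wrist's pose just before it. get_calibration takes no time and is no camera call; for the wrist camera it gives the pose at the moment of the call.
- ctrl.finish_job(): hands the job in, once; it reports no verdict.
Trained networks look in the newest picture that a camera, given by its name, has taken for a name from the list of things; names that differ only in an ending like _2 or _b are one class to them, and where a whole thing is asked for, a point or a joint stands for the part that bears it (a point fixed in the world has none). Each returns a list of dicts, best first, with "confidence" (0 to 1); they miss things now and then, are a little off and sometimes report something else, mostly with a low value. They report only what shows in the picture. A call takes as long as a camera call.
- nets.cut_out(camera, target): "mask" (384x512 bool, what is visible of it) and "rect" ([left, top, right, bottom] in pixels, round what is visible of it).
The state is a dict: "time_s": time; "joint_pos": joint angles; "joint_velocities": joint speeds; "joint_torque": joint torques, N m; "eef_pos": TCP position; "orientation": TCP orientation; "contact_force": force on the tool from outside, world axes, zero at the start; "moment": the same for the moment, N m; "finger_gap": opening from 0.0 (shut) to 1.0 (fully open).
Only numpy, scipy, OpenCV 4.12 (cv2) and the standard library are available. Lean on these libraries where they do the work, as an engineer would, in place of code of your own. Each camera call takes 0.05 s, during which the arm holds its last target.

## Working session

There is one attempt and no reset: what is moved stays moved. The work goes in short steps, Python scripts to look and compute and a tool call to move; the robot and the scene stay as the last step left them, time stands still between calls to the robot, and variables do not carry over. Pictures are saved under pics/ and viewed, and the job is handed in when it is done.

Besides the shell and the picture viewer there is one more tool, called after "Request:" as name([rows], argument=value, ...), one row to a line, values as JSON. play_rows: Moves the arm, as the interface text tells. Its arguments: {"type":"object","properties":{"series":{"type":"array"},"fingers":{"type":"number"},"newtons":{"type":"number"}},"required":["series"]}

```bash
mkdir -p pics
python3 - <<'E'
from bench import sensors, viewer, ctrl, nets
import cv2
for n in ["side","top","wrist"]:
    im=viewer.snapshot(n); cv2.imwrite(f"pics/{n}0.png",im[:,:,::-1])
    c=viewer.get_calibration(n); print(n,c["K"].tolist(),c["T"].round(4).tolist())
s=sensors.read_state(); print({k:s[k] for k in ("time_s","eef_pos","orientation","contact_force","finger_gap")})
E
```

```text
side [[350.4910413075465, 0.0, 257.5611517053535], [0.0, 350.4910413075465, 189.68360455044282], [0.0, 0.0, 1.0]] [[0.7812, -0.327, 0.5318, 0.1458], [-0.6242, -0.4237, 0.6563, -0.4634], [0.0107, -0.8447, -0.5351, 0.5105], [0.0, 0.0, 0.0, 1.0]]
top [[423.3556219938459, 0.0, 249.31920699500813], [0.0, 423.3556219938459, 193.87815451151187], [0.0, 0.0, 1.0]] [[-0.0069, -0.9959, 0.09, 0.4546], [-1.0, 0.0068, -0.0016, 0.0383], [0.0009, -0.09, -0.9959, 1.2057], [0.0, 0.0, 0.0, 1.0]]
wrist [[327.5028004247094, 0.0, 253.4099106673207], [0.0, 327.5028004247094, 190.12815238109522], [0.0, 0.0, 1.0]] [[0.2724, 0.9251, 0.2646, 0.1105], [0.9622, -0.2613, -0.077, 0.6437], [-0.0021, 0.2755, -0.9613, 0.3718], [0.0, 0.0, 0.0, 1.0]]
{'time_s': 0.15, 'eef_pos': array([0.17622675, 0.62503846, 0.23038084]), 'orientation': array([-1.18099153e-04,  1.36951033e-01,  9.90577293e-01, -1.01388956e-03]), 'contact_force': array([ 0.35485639, -0.29946337,  0.44036886]), 'finger_gap': 0.9980392596032525}
```

View pics/side0.png

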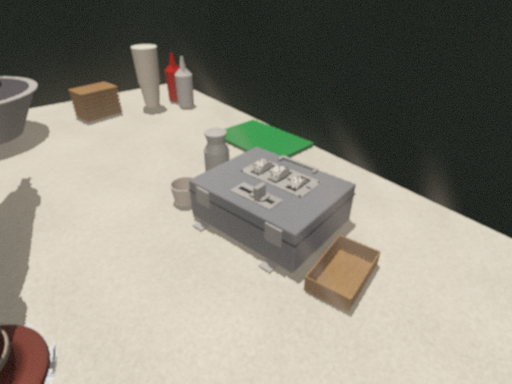

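View pics/top0.png

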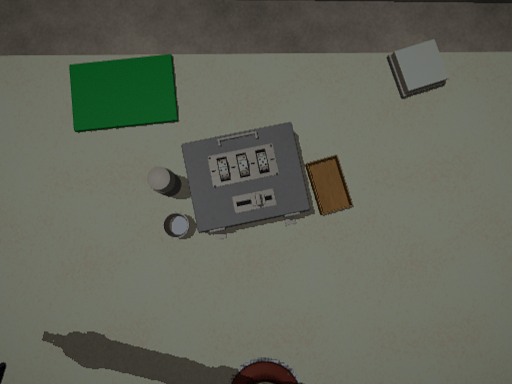

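View pics/wrist0.png

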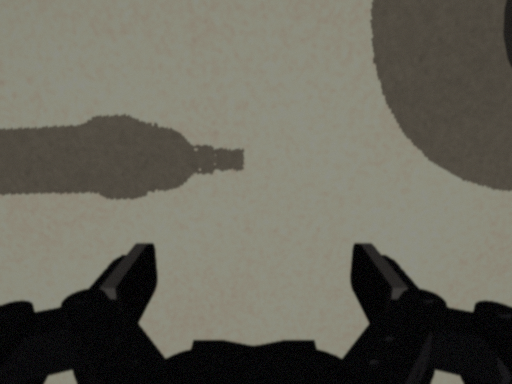

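Run:
```python
import cv2
im=cv2.imread("pics/top0.png")
cv2.imwrite("pics/topc.png",cv2.resize(im[115:245,160:330],None,fx=4.6,fy=4.6,interpolation=cv2.INTER_CUBIC))
im=cv2.imread("pics/side0.png")
cv2.imwrite("pics/sidec.png",cv2.resize(im[145:215,220:330],None,fx=7,fy=7,interpolation=cv2.INTER_CUBIC))
```

```text
(no output)
```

View pics/topc.png

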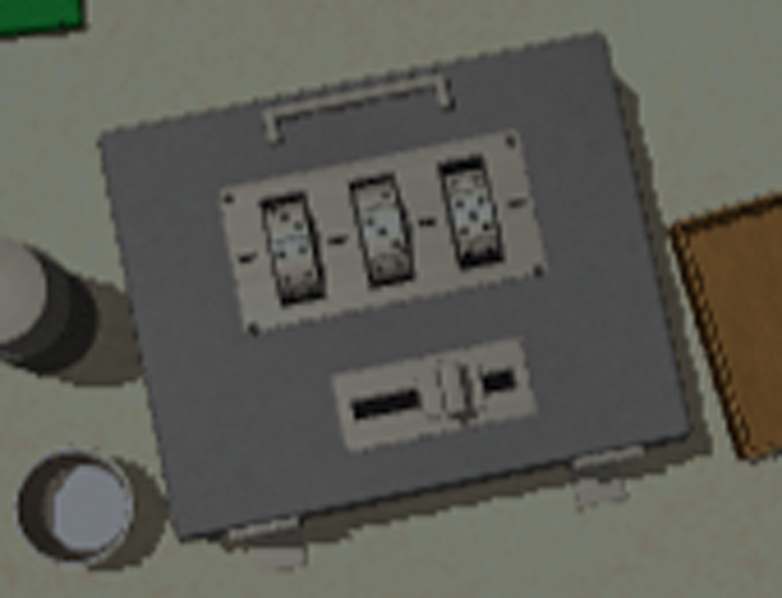

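View pics/sidec.png

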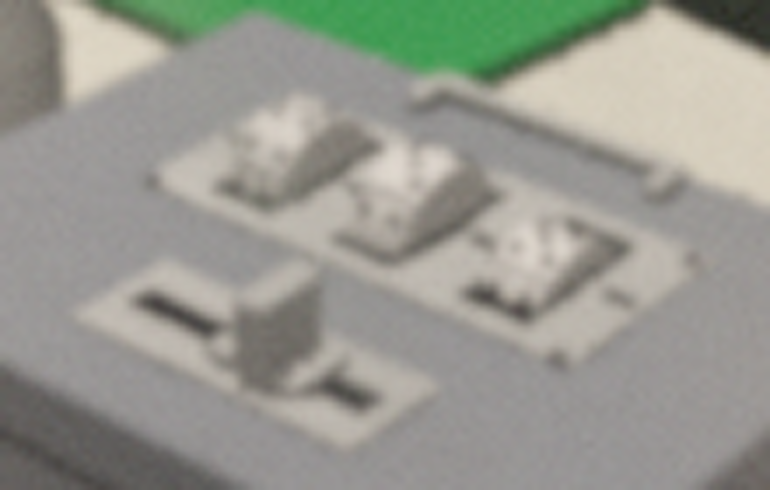

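```bash
cat > h.py <<'E'
import numpy as np, cv2
from bench import sensors, viewer, ctrl, nets
def ray(cal,u,v,z):
    K,T=cal["K"],cal["T"]; d=T[:3,:3]@np.linalg.solve(K,[u,v,1]); o=T[:3,3]
    return o+d*(z-o[2])/d[2]
def proj(cal,P):
    K,T=cal["K"],cal["T"]; p=T[:3,:3].T@(np.asarray(P)-T[:3,3]); p=K@p; return p[:2]/p[2]
E
python3 - <<'E'
from h import *
c=viewer.get_calibration("top")
px=np.array([(100,133),(603,33),(690,435),(180,540)])/4.6+[159.6,114.6]
W=np.array([ray(c,*p,0.1)[:2] for p in px]); print(W.round(4))
B=np.array([(.12,.15),(.12,-.15),(-.12,-.15),(-.12,.15)])
print(np.linalg.norm(W[0]-W[1]),np.linalg.norm(W[1]-W[2]),np.linalg.norm(W[2]-W[3]),np.linalg.norm(W[3]-W[0]))
Wc=W-W.mean(0); Bc=B
th=np.arctan2((Bc[:,0]*Wc[:,1]-Bc[:,1]*Wc[:,0]).sum(),(Bc*Wc).sum())
o=W.mean(0); print(o,th,np.degrees(th))
R=np.array([[np.cos(th),-np.sin(th)],[np.sin(th),np.cos(th)]])
for n,b in dict(L=(.03,.052),M=(.03,0),R=(.03,-.052),tab=(-.068,-.02)).items(): print(n,o+R@b)
# check other features: plate wheel
for n,b,z in [("L",(.03,.052),.12),("M",(.03,0),.12),("R",(.03,-.052),.12),("tab",(-.068,-.02),.13)]:
    p=proj(c,[*(o+R@b),z]); print(n,(p-[159.6,114.6])*4.6)
E
```

```text
[[ 0.6898  0.2158]
 [ 0.7466 -0.075 ]
 [ 0.5133 -0.1208]
 [ 0.4559  0.1688]]
0.2962739662084266 0.2377411563664 0.2952173412471608 0.23857307735511096
[0.60139446 0.04719313] 0.1950196678688548 11.17380389092845
L [0.62074891 0.10402099]
M [0.63082578 0.05300671]
R [0.64090264 0.00199243]
tab [0.5385592  0.01439482]
L [292.01094528 245.11024198]
M [382.5434129  226.78751432]
R [472.91328448 208.49769423]
tab [452.89493473 388.21906927]
```

Request:
play_rows([
  {"x":25,"y":-31,"z":5,"roll":1.5},
  {"x":25,"y":-31,"z":5,"roll":1.5},
  {"x":25,"y":-31,"z":5,"roll":1.5},
  {"x":25,"y":-31,"z":5,"roll":1.5},
  {"x":25,"y":-31,"z":5,"roll":1.5},
  {"x":25,"y":-31,"z":0,"roll":1.5},
  {"x":25,"y":-31,"z":0,"roll":1.5},
  {"x":25,"y":-31,"z":0,"roll":1.5},
  {"x":25,"y":-31,"z":0,"roll":1.5},
  {"x":25,"y":-31,"z":0,"roll":1.5},
], fingers=255, newtons=30)

```text
time_s: 0.98
eef_pos: [0.4271, 0.3138, 0.2562]
orientation: [-0.0, 0.006, 1.0, -0.0]
contact_force: [0.9, 1.1, 0.3]
finger_gap: -0.002
```

Request:
play_rows([
  {"x":25,"y":-32,"z":-5,"roll":1.5},
  {"x":25,"y":-32,"z":-5,"roll":1.5},
  {"x":25,"y":-32,"z":-5,"roll":1.5},
  {"x":25,"y":-32,"z":-5,"roll":1.5},
  {"x":25,"y":-33,"z":-5,"roll":1.5},
  {"x":25,"y":-33,"z":-5,"roll":1.5},
  {"x":25,"y":-33,"z":0,"roll":1.5},
  {"x":25,"y":-32,"z":0,"roll":1.4},
  {"x":0,"y":0,"z":0,"roll":0},
])

```text
time_s: 1.73
eef_pos: [0.6305, 0.0442, 0.2252]
orientation: [0.001, -0.09, 0.996, -0.005]
contact_force: [0.9, -1.8, 0.3]
finger_gap: -0.001
```

```bash
cat > look.py <<'E'
import sys
from h import *
n=sys.argv[2]; im=viewer.snapshot(n); c=viewer.get_calibration(n); s=sensors.read_state()
print(s["time_s"],s["eef_pos"].round(4),s["orientation"].round(4),s["contact_force"].round(2),s["joint_pos"].round(2))
np.save("pics/cal_%s.npy"%sys.argv[1],c,allow_pickle=True)
cv2.imwrite("pics/%s_raw.png"%sys.argv[1],im[:,:,::-1])
if len(sys.argv)>3:
    a,b,cc,d=map(int,sys.argv[3].split(",")); im=im[b:d,a:cc]
f=min(780/im.shape[1],590/im.shape[0])
im=cv2.resize(im,None,fx=f,fy=f,interpolation=cv2.INTER_CUBIC)
im=np.clip(im.astype(float)*float(sys.argv[4] if len(sys.argv)>4 else 1.0),0,255).astype(np.uint8)
cv2.imwrite("pics/%s.png"%sys.argv[1],im[:,:,::-1])
E
python3 look.py w1 wrist
```

```text
1.7833 [0.6282 0.0493 0.2252] [-1.000e-04 -9.200e-02  9.958e-01 -2.300e-03] [ 0.11 -0.15 -1.15] [-0.09  0.59 -0.04  1.49  0.03  1.06  1.62]
```

View pics/w1.png

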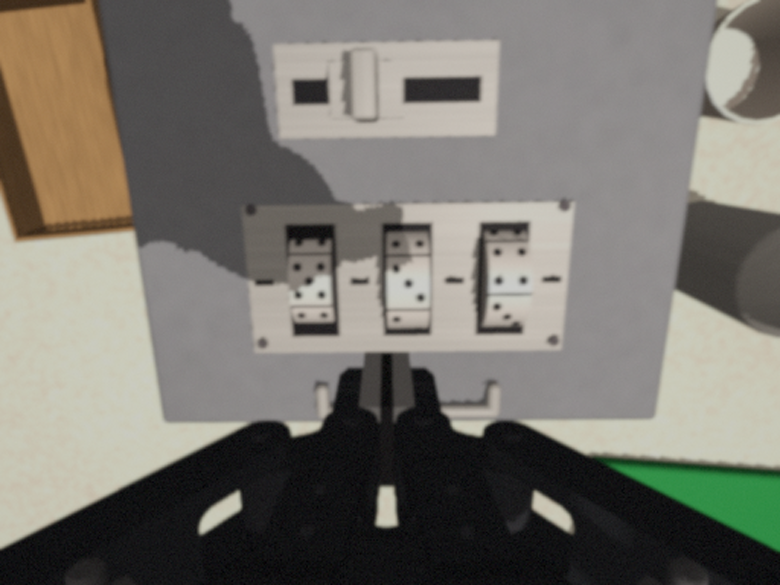

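Run:
```python
import cv2
im=cv2.imread("pics/w1_raw.png")
cv2.imwrite("pics/w1c.png",cv2.resize(im[135:230,160:375],None,fx=3.7,fy=3.7*1.6,interpolation=cv2.INTER_CUBIC))
```

```text
(no output)
```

View pics/w1c.png

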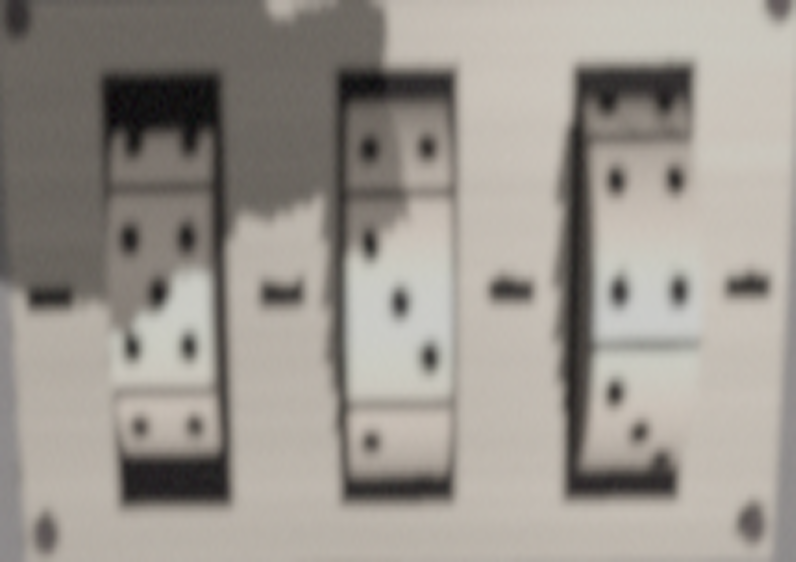

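```bash
cat > ang.py <<'E'
from h import *
from scipy.optimize import least_squares
O=np.array([0.6014,0.0472]); TH=0.195
Rm=np.array([[np.cos(TH),-np.sin(TH)],[np.sin(TH),np.cos(TH)]])
def bw(x,y,z): return np.array([*(O+Rm@[x,y]),z])
YS=dict(L=.052,M=0,R=-.052)
def fit(cal,w,lines,dv=0,h=None):
    """lines: {n: v_pixel} boundary between n and n+1; dv: v offset measured-predicted"""
    def res(p):
        th=p[0]; hh=p[1]/1000 if h is None else h/1000
        r=[]
        for n,v in lines.items():
            ph=(n-.5)*np.pi/3-th
            P=bw(.03-.028*np.sin(ph),YS[w],.092+hh+.028*np.cos(ph))
            r.append(proj(cal,P)[1]-(v-dv))
        return r
    n0=np.mean(list(lines))
    s=least_squares(res,[(n0-.5)*np.pi/3,0]); return s.x,np.abs(s.fun).max()
E
python3 - <<'E'
from ang import *
cal=np.load("pics/cal_w1.npy",allow_pickle=True).item()
f=lambda v:v/(3.7*1.6)+135-.4
for y in (.078,.026,-.026,-.078): print("dash",proj(cal,bw(.03,y,.1)))
print([f(v) for v in (285,290,292,297)])
for dv in (0,):
  d=np.mean([f(v)-proj(cal,bw(.03,y,.1))[1] for v,y in zip((285,290,292,297),(.078,.026,-.026,-.078))]); print(d)
  for w,l in dict(R={5:188,4:392},M={3:192,2:403},L={4:137,3:344}).items():
    print(w,fit(cal,w,{k:f(v) for k,v in l.items()},d))
E
```

```text
dash [351.76508972 184.03702628]
dash [289.89203244 184.67248417]
dash [228.21037741 185.30597628]
dash [166.71923784 185.93751174]
[182.74189189189187, 183.58648648648648, 183.92432432432432, 184.7689189189189]
-1.2328442122447996
R (array([ 4.03662267, -4.52436486]), np.float64(1.0507505976420362e-10))
M (array([1.91800767, 3.56107405]), np.float64(5.684341886080802e-14))
L (array([ 2.57757936, 12.03839057]), np.float64(0.0012951169352390934))
```

```bash
python3 look.py w2 wrist 160,135,375,230 1.3
python3 - <<'E'
from ang import *
cal=np.load("pics/cal_w2.npy",allow_pickle=True).item()
im=cv2.imread("pics/w2_raw.png")
for y in (.078,.026,-.026,-.078): print("dash",proj(cal,bw(.03,y,.1)))
cv2.imwrite("pics/w2c.png",cv2.resize(im[135:230,160:375],None,fx=3.7,fy=3.7*1.6,interpolation=cv2.INTER_CUBIC))
E
```

```text
1.8333 [0.6268 0.0536 0.2254] [-7.000e-04 -9.450e-02  9.955e-01 -5.000e-04] [-0.2   0.8   0.04] [-0.1   0.59 -0.04  1.5   0.03  1.06  1.62]
dash [345.57510113 185.17512127]
dash [283.89820145 185.56011664]
dash [222.29886059 185.94462786]
dash [160.77693234 186.32865587]
```

View pics/w2c.png

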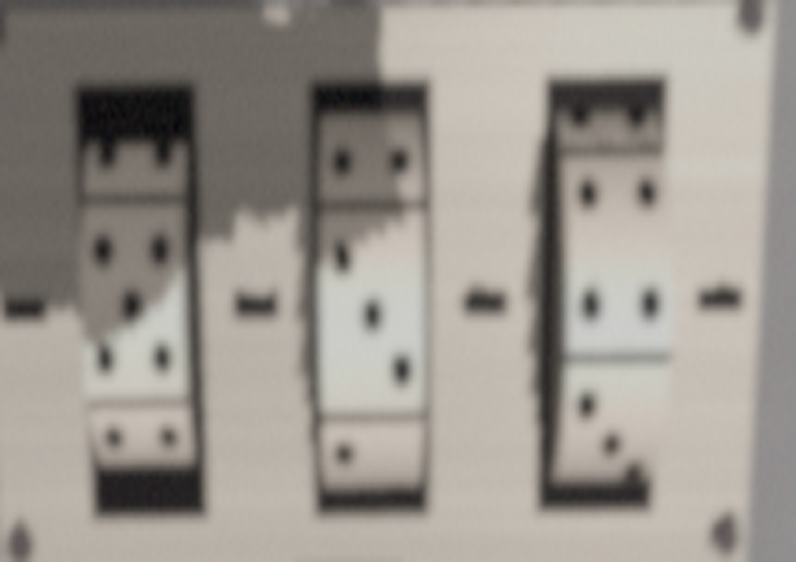

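```bash
for i in 3 4; do python3 look.py w$i wrist 160,135,375,230 1.3; done
python3 - <<'E'
from ang import *
cal=np.load("pics/cal_w4.npy",allow_pickle=True).item()
im=cv2.imread("pics/w4_raw.png")
for y in (.078,.026,-.026,-.078): print("dash",proj(cal,bw(.03,y,.1)))
cv2.imwrite("pics/w4c.png",cv2.resize(im[135:230,160:375],None,fx=3.7,fy=3.7*1.6,interpolation=cv2.INTER_CUBIC))
E
```

```text
1.8833 [0.626  0.0565 0.2256] [-8.000e-04 -9.660e-02  9.953e-01  4.000e-04] [-0.66  0.47 -0.56] [-0.1   0.59 -0.04  1.5   0.03  1.06  1.62]
1.9333 [0.6256 0.0581 0.2259] [-7.000e-04 -9.790e-02  9.952e-01  7.000e-04] [-0.2  -0.22  0.77] [-0.1   0.59 -0.04  1.5   0.03  1.06  1.62]
dash [339.48672382 185.88704269]
dash [278.03228456 185.90972648]
dash [216.55821949 185.93241752]
dash [155.06451923 185.9551158 ]
```

View pics/w4c.png

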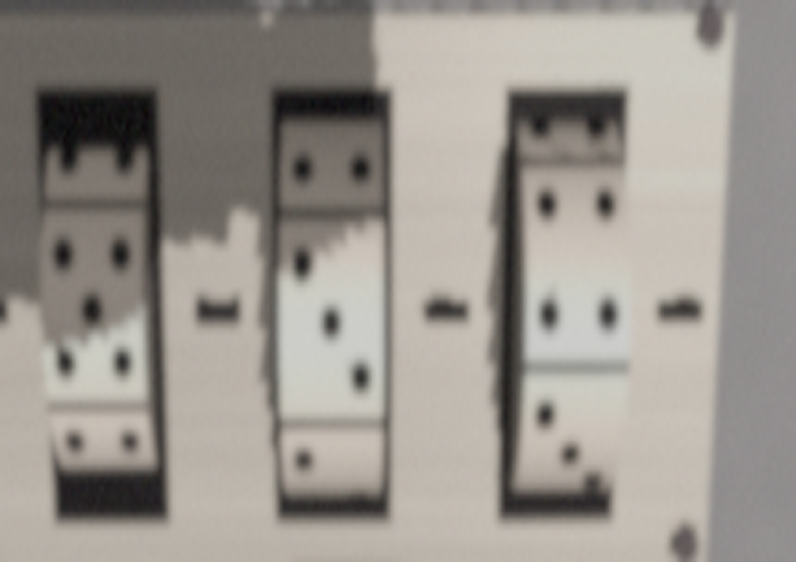

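Run:
```python
from ang import *
cal=np.load("pics/cal_w3.npy",allow_pickle=True).item()
f=lambda v:v/(3.7*1.6)+135-.4
for c in ("w3","w4"):
  cal=np.load(f"pics/cal_{c}.npy",allow_pickle=True).item()
  d=f(310)-proj(cal,bw(.03,0,.1))[1]; print(d)
  for w,l in dict(R={5:205,4:407},M={3:213,2:423},L={4:160,3:367}).items():
    print(w,fit(cal,w,{k:f(v) for k,v in l.items()},d), [fit(cal,w,{k:f(v)},d,h)[0][0].round(3) for k,v in l.items() for h in (-4,5)])
```

```text
0.9969206010955247
R (array([ 4.05457543, -6.3157705 ]), np.float64(1.4210854715202004e-12)) [np.float64(4.035), np.float64(3.958), np.float64(4.021), np.float64(3.9)]
M (array([1.92752284, 3.3130201 ]), np.float64(5.684341886080802e-14)) [np.float64(-0.325), np.float64(-0.248), np.float64(3.598), np.float64(1.903)]
L (array([ 2.57942493, 12.04864504]), np.float64(0.04905887055932112)) [np.float64(2.734), np.float64(2.65), np.float64(2.757), np.float64(2.657)]
1.0437937718575938
R (array([ 4.05658549, -6.02495458]), np.float64(1.9610979506978765e-12)) [np.float64(4.04), np.float64(3.963), np.float64(4.027), np.float64(3.905)]
M (array([1.92508978, 3.52316395]), np.float64(2.842170943040401e-14)) [np.float64(-0.324), np.float64(-0.248), np.float64(3.597), np.float64(1.904)]
L (array([ 2.58034427, 11.44247425]), np.float64(0.11944266060933728)) [np.float64(2.727), np.float64(2.642), np.float64(2.753), np.float64(2.652)]
```

Request:
play_rows([
  {"x":10,"y":-2,"z":-35,"roll":0},
  {"x":7,"y":-1,"z":-35,"roll":0},
  {"x":0,"y":0,"z":-15,"roll":0},
  {"x":0,"y":0,"z":-3,"roll":0},
  {"x":0,"y":0,"z":0,"roll":0},
  {"x":0,"y":0,"z":0,"roll":0},
])

```text
time_s: 2.43
eef_pos: [0.6438, 0.0553, 0.1398]
orientation: [0.001, -0.098, 0.995, 0.0]
contact_force: [-1.0, -0.0, 0.9]
finger_gap: -0.001
```

Request:
play_rows([
  {"x":0,"y":0,"z":-6},
  {"x":0,"y":0,"z":-4},
  {"x":0,"y":0,"z":-1},
  {"x":0,"y":0,"z":0},
  {"x":0,"y":0,"z":0},
])

```text
validation failed for argument at $.se...
```

Request:
play_rows([
  {"x":0,"y":0,"z":-6,"roll":0},
  {"x":0,"y":0,"z":-4,"roll":0},
  {"x":0,"y":0,"z":-1,"roll":0},
  {"x":0,"y":0,"z":0,"roll":0},
  {"x":0,"y":0,"z":0,"roll":0},
])

```text
time_s: 2.85
eef_pos: [0.6434, 0.0536, 0.1276]
orientation: [0.0, -0.097, 0.995, -0.0]
contact_force: [-0.5, -0.3, -0.3]
finger_gap: -0.002
```

Request:
play_rows([
  {"x":0,"y":0,"z":-2,"roll":0},
  {"x":0,"y":0,"z":-1,"roll":0},
  {"x":0,"y":0,"z":0,"roll":0},
])

```text
time_s: 3.1
eef_pos: [0.6431, 0.0536, 0.124]
orientation: [-0.0, -0.097, 0.995, -0.0]
contact_force: [-0.9, 0.2, 0.2]
finger_gap: -0.001
```

Request:
play_rows([
  {"x":0,"y":0,"z":-1,"roll":0},
  {"x":0,"y":0,"z":0,"roll":0},
  {"x":0,"y":0,"z":0,"roll":0},
])

```text
time_s: 3.35
eef_pos: [0.6434, 0.0536, 0.1235]
orientation: [0.0, -0.097, 0.995, -0.0]
contact_force: [-0.1, -0.8, 0.7]
finger_gap: 0.002
```

Request:
play_rows([
  {"x":0,"y":0,"z":-1,"roll":0},
  {"x":0,"y":0,"z":0,"roll":0},
  {"x":0,"y":0,"z":0,"roll":0},
])

```text
time_s: 3.6
eef_pos: [0.6435, 0.0536, 0.123]
orientation: [0.0, -0.097, 0.995, -0.0]
contact_force: [-1.3, 0.6, 4.6]
finger_gap: -0.004
```

Request:
play_rows([
  {"x":0,"y":0,"z":-0.6,"roll":0},
  {"x":-2,"y":-0.4,"z":0,"roll":0},
  {"x":-3,"y":-0.6,"z":0,"roll":0},
  {"x":-3,"y":-0.6,"z":0,"roll":0},
])

```text
time_s: 3.93
eef_pos: [0.6384, 0.0526, 0.1233]
orientation: [0.004, -0.097, 0.995, 0.0]
contact_force: [3.3, 0.4, 6.5]
finger_gap: 0.001
```

Request:
play_rows([
  {"x":-3,"y":-0.6,"z":0,"roll":0},
  {"x":-3,"y":-0.6,"z":0,"roll":0},
  {"x":-3,"y":-0.6,"z":0,"roll":0},
])

```text
time_s: 4.18
eef_pos: [0.6289, 0.0508, 0.1234]
orientation: [0.004, -0.097, 0.995, 0.0]
contact_force: [2.2, 0.7, 6.1]
finger_gap: 0.003
```

Request:
play_rows([
  {"x":-3,"y":-0.6,"z":0,"roll":0},
  {"x":-3,"y":-0.6,"z":0,"roll":0},
  {"x":-1,"y":-0.2,"z":0,"roll":0},
  {"x":0,"y":0,"z":0,"roll":0},
  {"x":0,"y":0,"z":0,"roll":0},
])

```text
time_s: 4.6
eef_pos: [0.6211, 0.0492, 0.1231]
orientation: [0.003, -0.097, 0.995, 0.0]
contact_force: [1.7, 1.2, 6.8]
finger_gap: 0.001
```

Request:
play_rows([
  {"x":0,"y":0,"z":6,"roll":0},
  {"x":-2,"y":0,"z":35,"roll":0},
  {"x":-12,"y":0,"z":30,"roll":0},
  {"x":-5,"y":0,"z":4,"roll":0},
  {"x":0,"y":0,"z":0,"roll":0},
  {"x":0,"y":0,"z":0,"roll":0},
  {"x":0,"y":0,"z":0,"roll":0},
])

```text
time_s: 5.18
eef_pos: [0.5991, 0.0486, 0.195]
orientation: [-0.002, -0.097, 0.995, -0.0]
contact_force: [-0.7, 0.4, -0.3]
finger_gap: -0.002
```

```bash
cat > lk.py <<'E'
import sys
from ang import *
tag=sys.argv[1]
im=viewer.snapshot("wrist"); cal=viewer.get_calibration("wrist"); s=sensors.read_state(); print(s["time_s"],s["eef_pos"].round(4),s["joint_velocities"].round(3).tolist())
np.save(f"pics/cal_{tag}.npy",cal,allow_pickle=True); cv2.imwrite(f"pics/{tag}_raw.png",im[:,:,::-1])
# rectify: crop around, with rows scaled; box region on lid x 0..0.06,y -.09...09
pts=np.array([proj(cal,bw(x,y,.12)) for x in (-.01,.07) for y in (-.09,.09)])
u0,v0=np.floor(pts.min(0)).astype(int); u1,v1=np.ceil(pts.max(0)).astype(int)
u0=max(u0,0);v0=max(v0,0);u1=min(u1,512);v1=min(v1,384)
fx=780/(u1-u0); fy=590/(v1-v0)
c=cv2.resize(im[v0:v1,u0:u1],None,fx=fx,fy=fy,interpolation=cv2.INTER_CUBIC)
cv2.imwrite(f"pics/{tag}.png",np.clip(c[:,:,::-1]*1.3,0,255).astype(np.uint8))
print("crop",u0,v0,fx,fy)
P=[proj(cal,bw(.03,y,.1)) for y in (.078,.026,-.026,-.078)]
print("dash pred in crop",[((p-[u0,v0]+.5)*[fx,fy]).round(0).tolist() for p in P])
np.save(f"pics/crop_{tag}.npy",[u0,v0,fx,fy])
E
python3 lk.py a1
```

```text
5.2333 [0.5993 0.0486 0.1948] [0.001, 0.004, 0.0, -0.008, 0.002, 0.001, -0.001]
crop 120 188 2.9545454545454546 5.728155339805825
dash pred in crop [[689.0, 249.0], [491.0, 249.0], [294.0, 249.0], [96.0, 250.0]]
```

View pics/a1.png

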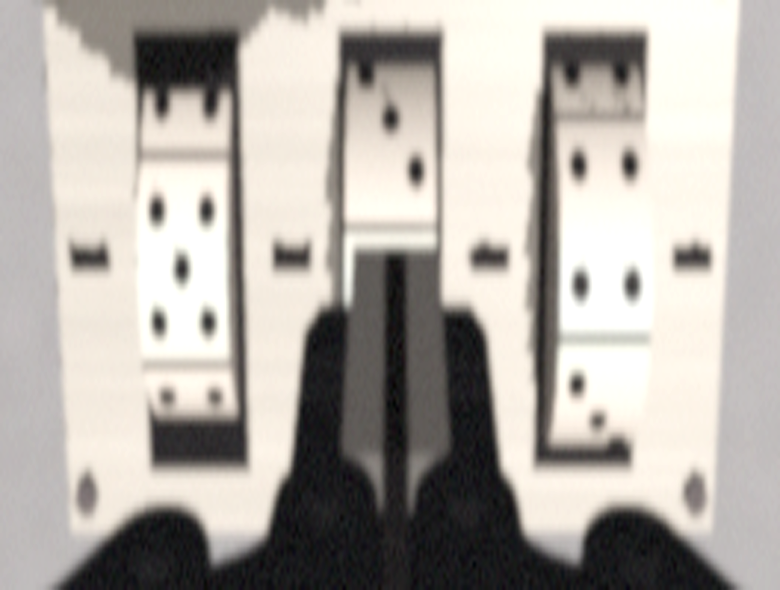

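```bash
cat > fa.py <<'E'
import sys,json
from ang import *
# usage: fa.py tag dashrow '{"R":{"5":205},..}' '{"M":3.6}'
tag=sys.argv[1]; u0,v0,fx,fy=np.load(f"pics/crop_{tag}.npy"); cal=np.load(f"pics/cal_{tag}.npy",allow_pickle=True).item()
f=lambda v:v/fy+v0-.5
H=json.loads(sys.argv[4]) if len(sys.argv)>4 else {}
d=f(float(sys.argv[2]))-proj(cal,bw(.03,0,.1))[1]; print("d",d)
for w,l in json.loads(sys.argv[3]).items():
    l={float(k):f(v) for k,v in l.items()}
    if len(l)>1: print(w,"both",fit(cal,w,l,d)[0].round(3))
    for k,v in l.items():
        for h in ([H[w]] if w in H else [-5,0,5]):
            def g(t):
                ph=(k-.5)*np.pi/3-t
                return proj(cal,bw(.03-.028*np.sin(ph),YS[w],.092+h/1000+.028*np.cos(ph)))[1]-(v-d)
            ts=(k-.5)*np.pi/3+np.linspace(-1,1,401); print(w,k,h,round(float(ts[np.argmin([abs(g(t)) for t in ts])]),3))
E
python3 fa.py a1 256 '{"R":{"5":155,"4":363},"L":{"4":118,"3":338},"M":{"2":228}}' '{"M":3.6,"L":5,"R":-5}'
```

```text
d 1.186052204998532
R both [ 4.056 -7.283]
R 5.0 -5 4.027
R 4.0 -5 4.005
L both [ 2.754 -1.976]
L 4.0 5 2.665
L 3.0 5 2.633
M 2.0 3.6 1.111
```

Request:
play_rows([
  {"x":28,"y":-22,"z":0,"roll":0},
  {"x":26,"y":-22,"z":-10,"roll":0},
  {"x":0,"y":0,"z":-30,"roll":0},
  {"x":0,"y":0,"z":-20,"roll":0},
  {"x":0,"y":0,"z":-5,"roll":0},
  {"x":0,"y":0,"z":0,"roll":0},
  {"x":0,"y":0,"z":0,"roll":0},
  {"x":0,"y":0,"z":0,"roll":0},
])

```text
time_s: 5.9
eef_pos: [0.6553, 0.0054, 0.1331]
orientation: [0.001, -0.098, 0.995, -0.0]
contact_force: [1.7, 0.5, 0.5]
finger_gap: 0.002
```

Request:
play_rows([
  {"x":0,"y":-1,"z":-7,"roll":0},
  {"x":0,"y":0,"z":-2,"roll":0},
  {"x":0,"y":0,"z":0,"roll":0},
  {"x":0,"y":0,"z":0,"roll":0},
])

```text
time_s: 6.23
eef_pos: [0.6542, 0.0039, 0.1229]
orientation: [0.0, -0.097, 0.995, -0.0]
contact_force: [1.1, 1.1, 0.5]
finger_gap: 0.002
```

Request:
play_rows([
  {"x":0,"y":0,"z":-1,"roll":0},
  {"x":0,"y":0,"z":-1,"roll":0},
  {"x":0,"y":0,"z":0,"roll":0},
  {"x":0,"y":0,"z":0,"roll":0},
])

```text
time_s: 6.57
eef_pos: [0.6543, 0.0038, 0.1207]
orientation: [-0.0, -0.097, 0.995, -0.0]
contact_force: [-0.4, 0.3, 0.6]
finger_gap: -0.003
```

Request:
play_rows([
  {"x":0,"y":0,"z":-1,"roll":0},
  {"x":0,"y":0,"z":-1,"roll":0},
  {"x":0,"y":0,"z":0,"roll":0},
  {"x":0,"y":0,"z":0,"roll":0},
])

```text
time_s: 6.9
eef_pos: [0.6542, 0.0038, 0.1186]
orientation: [-0.0, -0.097, 0.995, -0.0]
contact_force: [-0.8, 0.9, 0.9]
finger_gap: 0.001
```

Request:
play_rows([
  {"x":0,"y":0,"z":-1,"roll":0},
  {"x":0,"y":0,"z":-1,"roll":0},
  {"x":0,"y":0,"z":0,"roll":0},
  {"x":0,"y":0,"z":0,"roll":0},
])

```text
time_s: 7.23
eef_pos: [0.6542, 0.0038, 0.1166]
orientation: [-0.0, -0.097, 0.995, -0.0]
contact_force: [0.5, 0.0, -0.1]
finger_gap: 0.002
```

Request:
play_rows([
  {"x":0,"y":0,"z":-1,"roll":0},
  {"x":0,"y":0,"z":0,"roll":0},
  {"x":0,"y":0,"z":0,"roll":0},
])

```text
time_s: 7.48
eef_pos: [0.6543, 0.0039, 0.1157]
orientation: [-0.0, -0.097, 0.995, -0.0]
contact_force: [0.1, 0.1, -0.4]
finger_gap: -0.003
```

Request:
play_rows([
  {"x":0,"y":0,"z":-1,"roll":0},
  {"x":0,"y":0,"z":0,"roll":0},
  {"x":0,"y":0,"z":0,"roll":0},
])

```text
time_s: 7.73
eef_pos: [0.6543, 0.0039, 0.1147]
orientation: [-0.0, -0.097, 0.995, -0.0]
contact_force: [0.1, -0.1, -0.3]
finger_gap: 0.001
```

Request:
play_rows([
  {"x":0,"y":0,"z":-1,"roll":0},
  {"x":0,"y":0,"z":0,"roll":0},
  {"x":0,"y":0,"z":0,"roll":0},
])

```text
time_s: 7.98
eef_pos: [0.6545, 0.0038, 0.1141]
orientation: [0.0, -0.097, 0.995, -0.0]
contact_force: [-0.2, -0.8, 2.0]
finger_gap: -0.008
```

Request:
play_rows([
  {"x":0,"y":0,"z":-0.5,"roll":0},
  {"x":0,"y":0,"z":0,"roll":0},
  {"x":0,"y":0,"z":0,"roll":0},
])

```text
time_s: 8.23
eef_pos: [0.6545, 0.0039, 0.1137]
orientation: [0.0, -0.097, 0.995, -0.0]
contact_force: [-1.7, -0.5, 4.3]
finger_gap: 0.002
```

Request:
play_rows([
  {"x":0,"y":0,"z":-0.7,"roll":0},
  {"x":-2,"y":-0.4,"z":0,"roll":0},
  {"x":-3,"y":-0.6,"z":0,"roll":0},
  {"x":-3,"y":-0.6,"z":0,"roll":0},
  {"x":-3,"y":-0.6,"z":0,"roll":0},
])

```text
time_s: 8.65
eef_pos: [0.6464, 0.0022, 0.1144]
orientation: [0.004, -0.097, 0.995, 0.0]
contact_force: [2.4, 0.6, 6.9]
finger_gap: -0.001
```

Request:
play_rows([
  {"x":-3,"y":-0.6,"z":0,"roll":0},
  {"x":-3,"y":-0.6,"z":0,"roll":0},
  {"x":-3,"y":-0.6,"z":0,"roll":0},
  {"x":-3,"y":-0.6,"z":0,"roll":0},
  {"x":0,"y":0,"z":0,"roll":0},
])

```text
time_s: 9.07
eef_pos: [0.6334, -0.0003, 0.1142]
orientation: [0.003, -0.097, 0.995, 0.0]
contact_force: [1.4, 0.7, 6.7]
finger_gap: -0.001
```

Request:
play_rows([
  {"x":-3,"y":-0.6,"z":0,"roll":0},
  {"x":0,"y":0,"z":0,"roll":0},
  {"x":0,"y":0,"z":0,"roll":0},
])

```text
time_s: 9.32
eef_pos: [0.6302, -0.001, 0.114]
orientation: [0.003, -0.097, 0.995, 0.0]
contact_force: [1.9, 0.2, 6.0]
finger_gap: -0.0
```

Request:
play_rows([
  {"x":0,"y":0,"z":8,"roll":0},
  {"x":0,"y":0,"z":25,"roll":0},
  {"x":-8,"y":34,"z":0,"roll":0},
  {"x":-8,"y":34,"z":0,"roll":0},
  {"x":-9,"y":34,"z":0,"roll":0},
  {"x":0,"y":0,"z":-6,"roll":0},
  {"x":0,"y":0,"z":-4,"roll":0},
  {"x":0,"y":0,"z":0,"roll":0},
  {"x":0,"y":0,"z":0,"roll":0},
])

```text
time_s: 10.07
eef_pos: [0.6029, 0.0984, 0.1347]
orientation: [-0.001, -0.096, 0.995, -0.001]
contact_force: [0.4, -0.3, 0.6]
finger_gap: 0.001
```

Request:
play_rows([
  {"x":4,"y":2.5,"z":-3,"roll":0},
  {"x":0,"y":0,"z":-2,"roll":0},
  {"x":0,"y":0,"z":0,"roll":0},
  {"x":0,"y":0,"z":0,"roll":0},
])

```text
time_s: 10.4
eef_pos: [0.6074, 0.1026, 0.1303]
orientation: [-0.0, -0.097, 0.995, -0.0]
contact_force: [-0.5, -0.0, 1.1]
finger_gap: 0.001
```

Request:
play_rows([
  {"x":0,"y":0,"z":-1,"roll":0},
  {"x":0,"y":0,"z":0,"roll":0},
  {"x":0,"y":0,"z":0,"roll":0},
])

```text
time_s: 10.65
eef_pos: [0.6073, 0.1031, 0.1295]
orientation: [-0.0, -0.097, 0.995, -0.0]
contact_force: [-0.9, 0.0, 0.0]
finger_gap: 0.001
```

Request:
play_rows([
  {"x":0,"y":0,"z":-1,"roll":0},
  {"x":0,"y":0,"z":0,"roll":0},
  {"x":0,"y":0,"z":0,"roll":0},
])

```text
time_s: 10.9
eef_pos: [0.6073, 0.1032, 0.1285]
orientation: [-0.0, -0.097, 0.995, -0.0]
contact_force: [-0.4, 0.7, 0.0]
finger_gap: 0.002
```

Request:
play_rows([
  {"x":0,"y":0,"z":-1,"roll":0},
  {"x":0,"y":0,"z":0,"roll":0},
  {"x":0,"y":0,"z":0,"roll":0},
])

```text
time_s: 11.15
eef_pos: [0.6073, 0.1032, 0.1274]
orientation: [-0.0, -0.097, 0.995, -0.0]
contact_force: [-0.0, 0.1, -0.1]
finger_gap: 0.004
```

Request:
play_rows([
  {"x":0,"y":0,"z":-1,"roll":0},
  {"x":0,"y":0,"z":0,"roll":0},
  {"x":0,"y":0,"z":0,"roll":0},
])

```text
time_s: 11.4
eef_pos: [0.6073, 0.1031, 0.1264]
orientation: [-0.0, -0.097, 0.995, -0.0]
contact_force: [-0.5, 0.3, 0.3]
finger_gap: -0.001
```

Request:
play_rows([
  {"x":0,"y":0,"z":-1,"roll":0},
  {"x":0,"y":0,"z":0,"roll":0},
  {"x":0,"y":0,"z":0,"roll":0},
])

```text
time_s: 11.65
eef_pos: [0.6072, 0.1031, 0.1254]
orientation: [-0.0, -0.097, 0.995, -0.0]
contact_force: [0.9, 0.1, -1.0]
finger_gap: -0.001
```

Request:
play_rows([
  {"x":0,"y":0,"z":-1,"roll":0},
  {"x":0,"y":0,"z":0,"roll":0},
  {"x":0,"y":0,"z":0,"roll":0},
])

```text
time_s: 11.9
eef_pos: [0.6073, 0.1031, 0.1244]
orientation: [-0.0, -0.097, 0.995, -0.0]
contact_force: [-0.2, 1.0, 0.2]
finger_gap: 0.0
```

Request:
play_rows([
  {"x":0,"y":0,"z":-1,"roll":0},
  {"x":0,"y":0,"z":0,"roll":0},
  {"x":0,"y":0,"z":0,"roll":0},
])

```text
time_s: 12.15
eef_pos: [0.6073, 0.1032, 0.1234]
orientation: [-0.0, -0.097, 0.995, -0.0]
contact_force: [0.3, 0.3, 0.9]
finger_gap: -0.004
```

Request:
play_rows([
  {"x":0,"y":0,"z":-1,"roll":0},
  {"x":0,"y":0,"z":0,"roll":0},
  {"x":0,"y":0,"z":0,"roll":0},
])

```text
time_s: 12.4
eef_pos: [0.6074, 0.1032, 0.1226]
orientation: [0.0, -0.097, 0.995, -0.0]
contact_force: [0.9, 0.2, 1.5]
finger_gap: -0.001
```

Request:
play_rows([
  {"x":0,"y":0,"z":-1,"roll":0},
  {"x":0,"y":0,"z":0,"roll":0},
  {"x":0,"y":0,"z":0,"roll":0},
])

```text
time_s: 12.65
eef_pos: [0.6075, 0.1032, 0.122]
orientation: [0.0, -0.097, 0.995, 0.0]
contact_force: [-0.4, -0.6, 2.9]
finger_gap: 0.003
```

Request:
play_rows([
  {"x":0,"y":0,"z":-0.9,"roll":0},
  {"x":2,"y":0.4,"z":0,"roll":0},
  {"x":3,"y":0.6,"z":0,"roll":0},
  {"x":3,"y":0.6,"z":0,"roll":0},
])

```text
time_s: 12.98
eef_pos: [0.615, 0.1046, 0.1219]
orientation: [-0.0, -0.097, 0.995, -0.0]
contact_force: [-3.2, -0.2, 8.5]
finger_gap: -0.004
```

Request:
play_rows([
  {"x":3,"y":0.6,"z":0,"roll":0},
  {"x":3,"y":0.6,"z":0,"roll":0},
  {"x":3,"y":0.6,"z":0,"roll":0},
  {"x":3,"y":0.6,"z":0,"roll":0},
])

```text
time_s: 13.32
eef_pos: [0.6273, 0.1071, 0.1219]
orientation: [-0.0, -0.097, 0.995, -0.0]
contact_force: [-2.5, -0.3, 9.0]
finger_gap: -0.001
```

Request:
play_rows([
  {"x":3,"y":0.6,"z":0,"roll":0},
  {"x":3,"y":0.6,"z":0,"roll":0},
  {"x":2,"y":0.4,"z":0,"roll":0},
  {"x":0,"y":0,"z":0,"roll":0},
])

```text
time_s: 13.65
eef_pos: [0.6357, 0.1088, 0.121]
orientation: [0.0, -0.097, 0.995, -0.0]
contact_force: [-1.5, -1.2, 5.6]
finger_gap: 0.006
```

Request:
play_rows([
  {"x":0,"y":0,"z":8,"roll":0},
  {"x":0,"y":0,"z":30,"roll":0},
  {"x":-5,"y":-25,"z":30,"roll":0},
  {"x":-5,"y":-26,"z":30,"roll":0},
  {"x":0,"y":0,"z":5,"roll":0},
  {"x":0,"y":0,"z":0,"roll":0},
  {"x":0,"y":0,"z":0,"roll":0},
  {"x":0,"y":0,"z":0,"roll":0},
  {"x":0,"y":0,"z":0,"roll":0},
])

```text
time_s: 14.4
eef_pos: [0.6242, 0.0593, 0.2217]
orientation: [-0.002, -0.098, 0.995, 0.0]
contact_force: [-0.7, -0.4, -0.6]
finger_gap: -0.004
```

```bash
python3 lk.py a2
```

```text
14.45 [0.6244 0.0591 0.2218] [0.003, -0.003, 0.005, -0.007, 0.001, 0.0, 0.001]
crop 123 143 3.2098765432098766 5.9
dash pred in crop [[695.0, 272.0], [496.0, 272.0], [296.0, 272.0], [96.0, 271.0]]
```

View pics/a2.png

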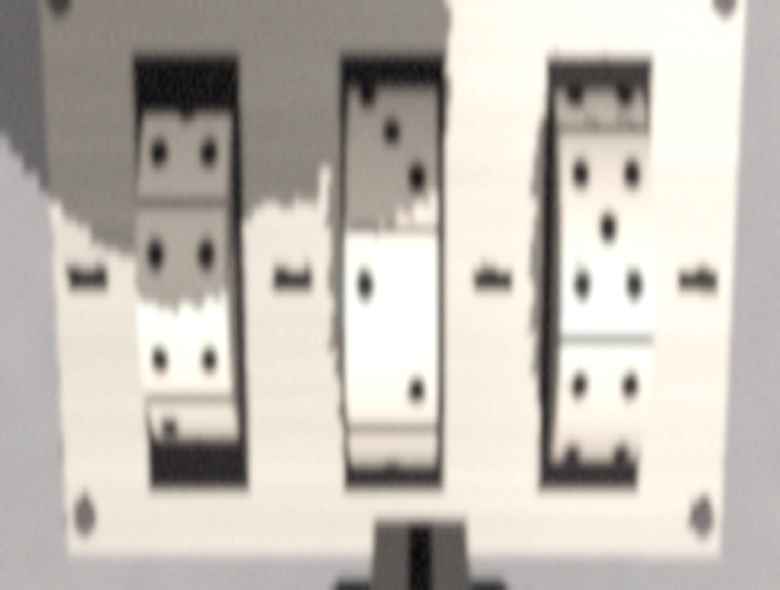

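```bash
python3 fa.py a2 278 '{"R":{"4":203,"3":398},"L":{"5":130,"4":338},"M":{"2":230,"1":427}}' '{"M":3.6,"L":3.3,"R":-5.7}'
```

```text
d 1.0682445845181405
R both [ 3.17  -6.358]
R 4.0 -5.7 3.165
R 3.0 -5.7 3.158
L both [3.717 3.797]
L 5.0 3.3 3.722
L 4.0 3.3 3.725
M both [1.125 2.914]
M 2.0 3.6 1.121
M 1.0 3.6 1.109
```

Request:
play_rows([
  {"x":-6,"y":22,"z":-10,"roll":0},
  {"x":-5.5,"y":21.5,"z":-25,"roll":0},
  {"x":0,"y":0,"z":-35,"roll":0},
  {"x":0,"y":0,"z":-18,"roll":0},
  {"x":0,"y":0,"z":-4,"roll":0},
  {"x":0,"y":0,"z":0,"roll":0},
  {"x":0,"y":0,"z":0,"roll":0},
  {"x":0,"y":0,"z":0,"roll":0},
])

```text
time_s: 15.12
eef_pos: [0.6152, 0.1013, 0.1332]
orientation: [0.002, -0.097, 0.995, 0.0]
contact_force: [-0.4, -0.0, 0.8]
finger_gap: -0.0
```

Request:
play_rows([
  {"x":0,"y":0,"z":-2,"roll":0},
  {"x":0,"y":0,"z":0,"roll":0},
  {"x":0,"y":0,"z":0,"roll":0},
])

```text
time_s: 15.37
eef_pos: [0.6142, 0.1012, 0.1304]
orientation: [0.001, -0.097, 0.995, 0.0]
contact_force: [0.2, 0.6, -0.3]
finger_gap: -0.001
```

Request:
play_rows([
  {"x":-2,"y":1,"z":-5,"roll":0},
  {"x":0,"y":0,"z":-1,"roll":0},
  {"x":0,"y":0,"z":0,"roll":0},
  {"x":0,"y":0,"z":0,"roll":0},
])

```text
time_s: 15.7
eef_pos: [0.6116, 0.1023, 0.1234]
orientation: [-0.0, -0.097, 0.995, -0.0]
contact_force: [-0.7, 0.5, 0.0]
finger_gap: 0.002
```

Request:
play_rows([
  {"x":0,"y":0,"z":-1,"roll":0},
  {"x":0,"y":0,"z":0,"roll":0},
  {"x":0,"y":0,"z":0,"roll":0},
])

```text
time_s: 15.95
eef_pos: [0.612, 0.1023, 0.1229]
orientation: [0.0, -0.097, 0.995, -0.0]
contact_force: [-1.0, -0.6, 1.5]
finger_gap: -0.001
```

Request:
play_rows([
  {"x":0,"y":0,"z":-1.5,"roll":0},
  {"x":0,"y":0,"z":0,"roll":0},
  {"x":0,"y":0,"z":0,"roll":0},
])

```text
time_s: 16.2
eef_pos: [0.6121, 0.1023, 0.1222]
orientation: [0.0, -0.097, 0.995, 0.0]
contact_force: [-1.4, 0.2, 5.0]
finger_gap: -0.0
```

Request:
play_rows([
  {"x":2,"y":0.4,"z":0,"roll":0},
  {"x":3,"y":0.6,"z":0,"roll":0},
  {"x":3,"y":0.6,"z":0,"roll":0},
  {"x":3,"y":0.6,"z":0,"roll":0},
  {"x":0,"y":0,"z":0,"roll":0},
  {"x":0,"y":0,"z":0,"roll":0},
])

```text
time_s: 16.7
eef_pos: [0.6231, 0.1045, 0.1223]
orientation: [0.0, -0.097, 0.995, -0.0]
contact_force: [-1.2, -0.3, 5.7]
finger_gap: -0.001
```

Request:
play_rows([
  {"x":1.9,"y":0.4,"z":0,"roll":0},
  {"x":0,"y":0,"z":0,"roll":0},
  {"x":0,"y":0,"z":0,"roll":0},
])

```text
time_s: 16.95
eef_pos: [0.6248, 0.1048, 0.1222]
orientation: [0.0, -0.097, 0.995, -0.0]
contact_force: [-2.3, -0.5, 7.5]
finger_gap: 0.005
```

Request:
play_rows([
  {"x":0,"y":0,"z":6,"roll":0},
  {"x":0,"y":0,"z":14,"roll":0},
  {"x":5,"y":-25,"z":0,"roll":0},
  {"x":5,"y":-26,"z":0,"roll":0},
  {"x":0,"y":0,"z":0,"roll":0},
  {"x":0,"y":0,"z":-8,"roll":0},
  {"x":0,"y":0,"z":-3,"roll":0},
  {"x":0,"y":0,"z":0,"roll":0},
  {"x":0,"y":0,"z":0,"roll":0},
  {"x":0,"y":0,"z":0,"roll":0},
])

```text
time_s: 17.78
eef_pos: [0.6345, 0.0552, 0.1299]
orientation: [-0.0, -0.098, 0.995, 0.0]
contact_force: [-0.3, 0.3, -0.5]
finger_gap: -0.002
```

Request:
play_rows([
  {"x":0,"y":-1.5,"z":-4,"roll":0},
  {"x":0,"y":0,"z":-1,"roll":0},
  {"x":0,"y":0,"z":0,"roll":0},
  {"x":0,"y":0,"z":0,"roll":0},
])

```text
time_s: 18.12
eef_pos: [0.6346, 0.0524, 0.125]
orientation: [-0.0, -0.097, 0.995, -0.0]
contact_force: [0.7, 0.5, 0.7]
finger_gap: 0.001
```

Request:
play_rows([
  {"x":0,"y":0,"z":-1,"roll":0},
  {"x":0,"y":0,"z":0,"roll":0},
  {"x":0,"y":0,"z":0,"roll":0},
])

```text
time_s: 18.37
eef_pos: [0.6348, 0.0524, 0.1242]
orientation: [0.0, -0.097, 0.995, -0.0]
contact_force: [-0.5, -0.4, -0.0]
finger_gap: -0.002
```

Request:
play_rows([
  {"x":0,"y":0,"z":-1,"roll":0},
  {"x":0,"y":0,"z":-1,"roll":0},
  {"x":0,"y":0,"z":0,"roll":0},
  {"x":0,"y":0,"z":0,"roll":0},
])

```text
time_s: 18.7
eef_pos: [0.635, 0.0524, 0.1234]
orientation: [0.0, -0.097, 0.995, -0.0]
contact_force: [-1.8, -0.4, 5.3]
finger_gap: 0.002
```

Request:
play_rows([
  {"x":-3,"y":-0.6,"z":0,"roll":0},
  {"x":0,"y":0,"z":0,"roll":0},
  {"x":0,"y":0,"z":0,"roll":0},
])

```text
time_s: 18.95
eef_pos: [0.6336, 0.0521, 0.1235]
orientation: [0.002, -0.097, 0.995, 0.0]
contact_force: [2.3, 0.4, 5.5]
finger_gap: 0.001
```

Request:
play_rows([
  {"x":-0.6,"y":0,"z":0,"roll":0},
  {"x":0,"y":0,"z":0,"roll":0},
  {"x":0,"y":0,"z":6,"roll":0},
  {"x":0,"y":0,"z":30,"roll":0},
  {"x":-4,"y":2,"z":34,"roll":0},
  {"x":-4,"y":2,"z":30,"roll":0},
  {"x":0,"y":0,"z":0,"roll":0},
  {"x":0,"y":0,"z":0,"roll":0},
  {"x":0,"y":0,"z":0,"roll":0},
  {"x":0,"y":0,"z":0,"roll":0},
])

```text
time_s: 19.78
eef_pos: [0.6216, 0.0554, 0.22]
orientation: [-0.003, -0.097, 0.995, -0.0]
contact_force: [0.5, 0.3, -0.6]
finger_gap: 0.001
```

```bash
python3 lk.py a3
```

```text
19.8333 [0.6218 0.0553 0.22  ] [-0.001, 0.002, 0.001, -0.009, 0.001, 0.0, -0.0]
crop 127 148 3.19672131147541 5.9
dash pred in crop [[693.0, 269.0], [494.0, 269.0], [294.0, 270.0], [94.0, 270.0]]
```

View pics/a3.png

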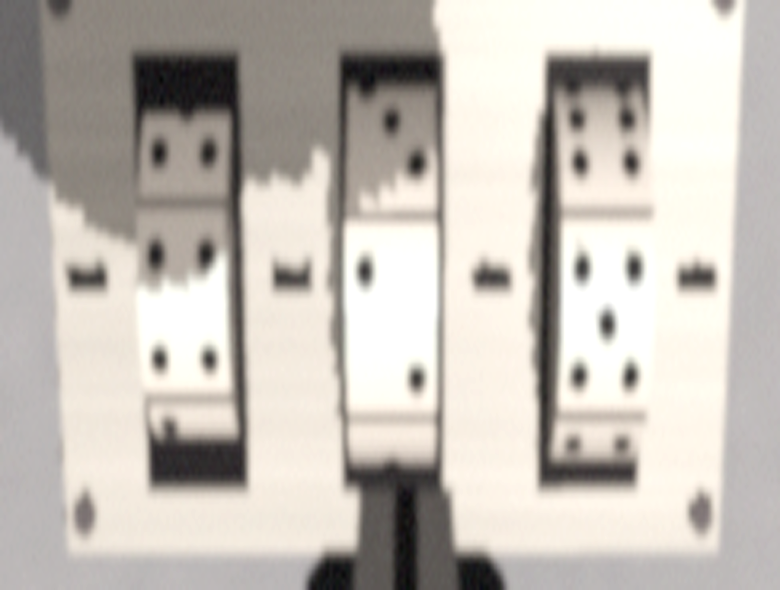

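```bash
python3 fa.py a3 276 '{"R":{"4":202,"3":397},"L":{"5":212,"4":414},"M":{"2":215,"1":414}}' '{"M":3.6,"L":3.3,"R":-5.7}'
```

```text
d 1.0704275670706238
R both [ 3.166 -6.366]
R 4.0 -5.7 3.16
R 3.0 -5.7 3.153
L both [4.194 1.771]
L 5.0 3.3 4.182
L 4.0 3.3 4.165
M both [1.078 0.304]
M 2.0 3.6 1.046
M 1.0 3.6 1.014
```

Request:
play_rows([
  {"x":-25,"y":-25,"z":0,"roll":0},
  {"x":-25,"y":-25,"z":0,"roll":0},
  {"x":-26,"y":-26,"z":0,"roll":0},
  {"x":0,"y":0,"z":-35,"roll":0},
  {"x":0,"y":0,"z":-35,"roll":0},
  {"x":0,"y":0,"z":-15,"roll":0},
  {"x":0,"y":0,"z":0,"roll":0},
  {"x":0,"y":0,"z":0,"roll":0},
  {"x":0,"y":0,"z":0,"roll":0},
])

```text
time_s: 20.58
eef_pos: [0.5479, -0.0202, 0.1377]
orientation: [0.001, -0.097, 0.995, -0.0]
contact_force: [0.6, -1.0, -0.9]
finger_gap: -0.001
```

```bash
python3 look.py c1 wrist
```

```text
20.6333 [ 0.5482 -0.0202  0.1382] [ 1.200e-03 -9.730e-02  9.953e-01 -2.000e-04] [ 0.73 -0.05  0.58] [ 0.02  0.57 -0.04  1.83  0.03  0.74  1.73]
```

View pics/c1.png

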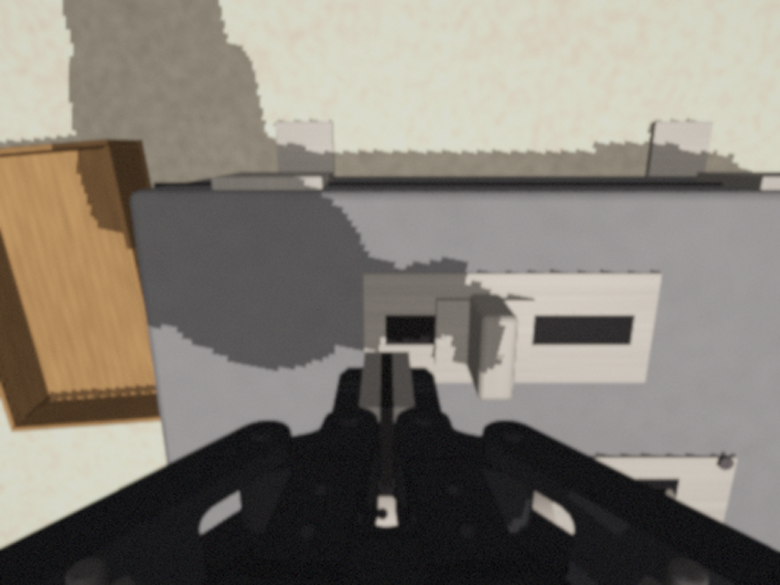

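Request:
play_rows([
  {"x":-1,"y":0,"z":-10,"roll":0},
  {"x":-1,"y":0,"z":-6,"roll":0},
  {"x":-1.4,"y":7,"z":0,"roll":0},
  {"x":-1.4,"y":6,"z":0,"roll":0},
  {"x":0,"y":0,"z":0,"roll":0},
  {"x":0,"y":0,"z":0,"roll":0},
])

```text
time_s: 21.13
eef_pos: [0.5424, -0.0061, 0.1214]
orientation: [0.0, -0.098, 0.995, 0.0]
contact_force: [-0.3, 0.3, 0.3]
finger_gap: -0.002
```

Request:
play_rows([
  {"x":-0.4,"y":2,"z":0,"roll":0},
  {"x":-0.4,"y":2,"z":0,"roll":0},
  {"x":-0.4,"y":2,"z":0,"roll":0},
  {"x":-0.4,"y":2,"z":0,"roll":0},
])

```text
time_s: 21.47
eef_pos: [0.5411, -0.0003, 0.1213]
orientation: [0.0, -0.097, 0.995, -0.001]
contact_force: [0.3, -1.9, 0.7]
finger_gap: 0.002
```

Request:
play_rows([
  {"x":-0.6,"y":3,"z":0,"roll":0},
  {"x":-0.6,"y":3,"z":0,"roll":0},
  {"x":-0.6,"y":3,"z":0,"roll":0},
])

```text
time_s: 21.72
eef_pos: [0.5391, 0.0096, 0.1212]
orientation: [0.0, -0.097, 0.995, -0.0]
contact_force: [0.4, -2.5, -0.1]
finger_gap: -0.001
```

Request:
play_rows([
  {"x":-0.6,"y":3,"z":0,"roll":0},
  {"x":-0.6,"y":3,"z":0,"roll":0},
  {"x":0,"y":0,"z":0,"roll":0},
])

```text
time_s: 21.97
eef_pos: [0.5377, 0.0165, 0.1212]
orientation: [0.0, -0.098, 0.995, 0.0]
contact_force: [0.1, -0.7, 0.8]
finger_gap: 0.002
```

Request:
play_rows([
  {"x":-0.4,"y":2,"z":0,"roll":0},
  {"x":-0.2,"y":1,"z":0,"roll":0},
  {"x":0,"y":0,"z":0,"roll":0},
])

```text
time_s: 22.22
eef_pos: [0.5376, 0.0169, 0.1212]
orientation: [0.0, -0.097, 0.995, -0.001]
contact_force: [1.4, -4.5, 0.7]
finger_gap: 0.006
```

Request:
play_rows([
  {"x":-0.2,"y":1,"z":0,"roll":0},
  {"x":-0.2,"y":1,"z":0,"roll":0},
  {"x":0,"y":0,"z":0,"roll":0},
])

```text
time_s: 22.47
eef_pos: [0.5376, 0.0171, 0.1213]
orientation: [0.001, -0.096, 0.995, -0.002]
contact_force: [1.7, -6.7, 1.0]
finger_gap: 0.001
```

Request:
play_rows([
  {"x":1,"y":-5,"z":0,"roll":0},
  {"x":2,"y":-12,"z":0,"roll":0},
  {"x":0,"y":0,"z":20,"roll":0},
  {"x":10,"y":10,"z":35,"roll":0},
  {"x":25,"y":20,"z":25,"roll":0},
  {"x":25,"y":20,"z":15,"roll":0},
  {"x":20,"y":6,"z":10,"roll":0},
  {"x":0,"y":0,"z":0,"roll":0},
  {"x":0,"y":0,"z":0,"roll":0},
  {"x":0,"y":0,"z":0,"roll":0},
])

```text
time_s: 23.3
eef_pos: [0.6182, 0.0591, 0.2249]
orientation: [-0.002, -0.097, 0.995, -0.0]
contact_force: [-0.3, -1.1, 0.7]
finger_gap: 0.001
```

Request:
play_rows([
  {"x":0,"y":0,"z":0,"roll":0},
  {"x":0,"y":0,"z":0,"roll":0},
])

```text
time_s: 23.47
eef_pos: [0.6184, 0.0588, 0.2253]
orientation: [-0.001, -0.097, 0.995, -0.0]
contact_force: [-0.1, -0.3, -0.6]
finger_gap: -0.003
```

```bash
python3 lk.py f1
python3 - <<'E'
import cv2
im=cv2.imread("pics/f1_raw.png"); cv2.imwrite("pics/f1_full.png",cv2.resize(im,None,fx=1.5,fy=1.5))
E
```

```text
23.5167 [0.6187 0.059  0.2256] [-0.003, -0.002, -0.002, -0.01, 0.002, -0.001, -0.001]
crop 125 150 3.277310924369748 6.020408163265306
dash pred in crop [[695.0, 265.0], [495.0, 265.0], [295.0, 266.0], [94.0, 267.0]]
```

View pics/f1.png

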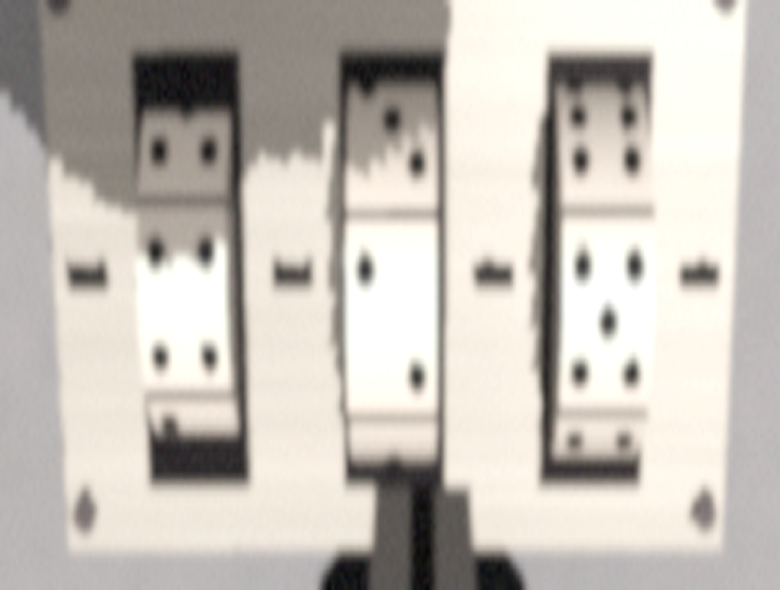

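View pics/f1_full.png

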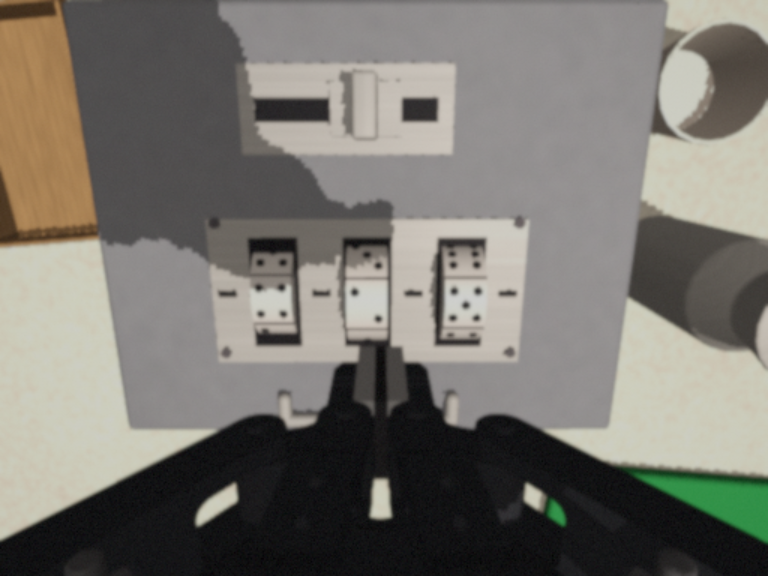

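```bash
python3 fa.py f1 273 '{"R":{"4":200,"3":395},"L":{"5":210,"4":411},"M":{"2":212,"1":412}}' '{"M":3.6,"L":3.3,"R":-5.7}'; python3 -c "
from bench import ctrl; print(ctrl.finish_job())"
```

```text
d 1.2143261436427508
R both [ 3.162 -5.844]
R 4.0 -5.7 3.16
R 3.0 -5.7 3.158
L both [4.197 1.693]
L 5.0 3.3 4.182
L 4.0 3.3 4.165
M both [1.064 1.33 ]
M 2.0 3.6 1.041
M 1.0 3.6 1.019
the job is handed in; nothing more can be done
None
```

The wheels are set to 5-2-4, the catch is slid fully left, and the job is handed in at about 23.5 s. The arm is parked clear above the box.

| Wheel | Angle estimated from the last picture (rad) | Target (rad) |
|---|---|---|
| Left (5) | about 4.17 | 4.19 |
| Middle (2) | about 1.03 | 1.05 |
| Right (4) | about 3.16 | 3.14 |

- **Wheels:** I rolled them one at a time with the shut fingertips. The highest downward force I read was 9 N, against the 20 N limit. By feel, the middle and left rims stand about 3 mm high and the right rim about 6 mm low.
- **Catch:** It slid freely at about 2 N and stopped after about 20 mm, where my push reached about 7 N before I backed off. The last picture shows a shift of about 21 mm.
- **Disagreement:** The picture fits gave different rim heights from the fingertip contact, by up to 2 mm in that last picture, so I used the felt heights. With either heights, each angle comes out within about 0.03 rad of its target.
- **Not checked:** I did not measure the shaker, tray and pot again. The arm stayed clear of them, and the parts visible in the last picture looked undisturbed.

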